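# Hang the reference bar on its pivot post and swing it flush to the stage

### The arm

A 6-joint arm with a two-finger parallel gripper is mounted at the origin on the work surface. World frame = base frame: x ahead of the robot, y to its left, z up, the work surface at z = 0. Lengths are in m, angles in rad, forces in N, time in s.
With the tool pointing down it reaches from about 0.275 to 0.825 m from the base axis. Payload 4.9 kg.
Tool frame: the origin (TCP) lies on the centre line of the jaws, within the pads' length; the fingertips stand 11 mm ahead of it and the grasp point (between the pads) lies 8 mm behind it; z points along the fingers, y is the line along which they close (so a half turn about z gives the same grasp; the last joint's range is limited). The gripper opens to 85 mm and grips with 20 to 120 N. Pads are 22 mm wide; open, the fingers measure 114 mm over their backs; the gripper's body (76 mm by 85 mm) begins 54 mm behind the grasp point. The pads swing forward as they close: fully open they stand 13 mm farther back than shut.
Start: joints at [-1.472, 0.326, -0.193, 1.052, 0, 1.437], TCP at [0.127, -0.535, 0.242] pointing down, gripper open.
Joint ranges: [-2.65, 2.65], [-0.97, 1.79], [-1.3, 1.35], [-1.93, 2.1], [-1.47, 1.37], [-3.14, 3.14]. Speed limits (rad/s): [2.57, 2.57, 3.14, 3.14, 3.14, 3.14].

### API

Orientations are given as a unit quaternion [w, x, y, z].
In Python, from cell import * gives the robot as it stands. Calls block until the motion is done:
- move_pose(position, orientation): joint-space move of the TCP to a pose.
- move_linear(position, speed=0.15, rotation=None, until_force=None): straight line of the TCP; rotation=None keeps the orientation; speed is the mean speed in m/s. With until_force (N) it stops when the force on the tool has changed by that much, and returns True; else False.
- goto_joints(angles): joint-space move.
- set_gripper(opening, grasp_force=None): opening from 0.0 (shut) to 1.0 (fully open); grasp_force is the grip in N (None keeps the last); returns when the fingers have stopped.
- wait(seconds).
- solve_ik(position, orientation): joint angles nearest the present ones, or None.
- camera(name): name is "scene" or "top"; returns (picture, depth): 480x640x3 uint8, red, green, blue; 480x640 float32, m along the optical axis (not along the pixel's ray), 0 where there is no reading.
- calibration(name): a dict with "mtx" (3x3 intrinsics, pixels), "k1" (the pictures are not rectified: a ray, as slopes to the right and down, at radius r is drawn at 1 + k1 r^2 times it, then the intrinsics apply), "extrinsics" (4x4, takes a point from world to camera coordinates). Camera axes: x right, y down, z forward; pixel columns grow to the right and rows downward; lengths in m; the calibration is good to about 2 mm. A picture is of the moment at which its call begins. calibration takes no time and is no camera call.
A pose or a line that the arm cannot do raises PlanningError and nothing moves.
- close_job(): hands the job in; it is judged then, once.
Trained networks look in the newest picture that a camera, given by its name, has taken for a name from the list of things; names that differ only in an ending like _2 or _b are one class to them, and where a whole thing is asked for, a point or a joint stands for the part that bears it (a point fixed in the world has none). Each returns a list of dicts, best first, with "p" (0 to 1); they miss things now and then, are a little off and sometimes report something else, mostly with a low value. They report only what shows in the picture. A call takes as long as a camera call.
- boxes_of(camera, thing): "location" ([x, y, z] in m, in world coordinates, good to about 4 mm: the middle of the surface that is visible of it).
- mark_of(camera, thing): "location" ([x, y, z] in m, in world coordinates, good to about 4 mm: a listed point, or the origin of a listed thing).
Readings, each from a call of its own:
- get_clock(): time.
- get_joint_positions(): joint angles.
- get_joint_vel(): joint speeds.
- get_joint_efforts(): joint torques, N m.
- get_position(): TCP position.
- get_tool_rot(): TCP orientation.
- get_ft_force(): force on the tool from outside, world axes, zero at the start.
- get_moment(): the same for the moment, N m.
- get_gripper_width(): opening from 0.0 (shut) to 1.0 (fully open).
- get_finger_force(): force on a finger pad.
Only numpy, scipy, OpenCV 4.12 (cv2) and the standard library are available. Lean on these libraries where they do the work, as an engineer would, in place of code of your own. Each camera call takes 0.05 s, during which the arm holds its last target. There are 200 camera calls.

### The job

Set up the reference bar on the sample stage's alignment fixture: hang the blue bar by its eye on the brass post, lowering it without dropping it, orange grip up, so that it lies flat on the black base plate, pointing off at an angle on the robot's side of the stage and clear of it, and let go of it there. Then swing the bar about the post until its long edge lies flush against the front face of the aluminium stage, and leave it so. Do not disturb the green case, the white jar or the aluminium prism.

Things in the scene. Friction and masses are not known exactly. Their poses are not given: they have to be found in the camera images.
- bar: Loose blue bar 160 (x) x 36 (y) x 14 mm, about 0.3 kg, flat on the table left or right of the station. Orange upright grip at mid-length: 60 mm (x) by 14 mm (y), 13 to 49 mm above the underside. Round through-hole (eye), 18 mm wide, 18 mm from the -x end. Origin: centre of the underside, below the grip, near the centre of mass. x points from eye to free end, z up.
- bar_eye (a point): Centre of the bar's eye at the underside of the bar: 62 mm from the bar's origin along its -x. The eye is 18 mm wide, 14 mm deep.
- bar_end (a point): Middle of the bar's free end, at the underside: 80 mm from the bar's origin along its +x, 142 mm from the eye's centre; each long edge lies 18 mm to its side. Pushed round the post near this end, the bar drags with up to about 6 N before it meets the face.
- station: Fixed. Black base plate 12 mm thick, x -130 to 100, y -120 to 120 mm, with a brass post and an aluminium stage block (x 10 to 90, y -50 to 70 mm, top at 34 mm; low black sample clamps on its far half, up to 59 mm). Origin on the table; x away from the robot, y left, z up; yaw within 0.35 rad. When flush, the bar's x is along the station's +y: it points from the post to the station's left.
- post_base (a point): Foot of the upright brass post's axis, on top of the base plate (12 mm above the table). Post 14 mm in diameter, straight to 28 mm above the plate, then tapering to a 5 mm tip at 40 mm. Its axis stands 18.5 mm on the robot's side of the plane of the stage's front face. Axes as the station's.
- stage_face (a point): Middle of the stage's upright front face, at the top of the base plate. The face is 120 mm long along the station's y, 22 mm high above the plate, and looks along the station's -x, towards the robot. Axes as the station's.
- case: Bystander: loose green case 100 x 65 x 40 mm, on the other side of the station from the bar. Origin: centre of its underside.
- jar: Bystander: loose white jar, 40 mm diameter, 50 mm high, standing on the base plate beyond the stage's left (+y) end. Origin: centre of its underside.
- prism: Bystander: loose upright aluminium prism 35 x 35 x 80 mm, on the table to the left of the station. Origin: centre of its underside.

How it is judged:
On the way, in this order (a step that is already met when the one before it is completed fails the run):
1. the bar hangs on the post, flat on the base plate, let go, pointing off on the robot's side, at least 0.25 rad (14 degrees) from the stage's face (horizontal distance between bar_eye and post_base below 0.0035 m and z of bar_eye in the frame of post_base between -0.003 and 0.003 m and angle between bar's own z axis and vertical below 0.04 rad and angle between the x axis of bar and the y axis of station, either way round above 0.25 rad and x of bar_end in the frame of post_base below -0.03 m and contact force between bar and the fingers below 0.1 N), for 0.2 s.
2. the bar, still on the post and flat, lies flush against the stage's front face (horizontal distance between bar_eye and post_base below 0.0035 m and z of bar_eye in the frame of post_base between -0.003 and 0.003 m and angle between bar's own z axis and vertical below 0.04 rad and angle between the x axis of bar and the y axis of station, either way round below 0.02 rad and x of bar_end in the frame of stage_face above -0.021 m and y of bar_end in the frame of stage_face above 0 m), for 0.2 s.
At the end, for the whole second after the job is handed in: The bar's eye is on the post (centres within 3.5 mm), the bar lies flat on the base plate (within 3 mm, 0.04 rad) and along the stage's front face (within 0.02 rad, gap at the free end under 3 mm), pointing to the station's left; at rest and released (all of step 2 and contact force between bar and the fingers below 0.1 N and linear speed of bar below 0.02 m/s and angular speed of bar below 0.1 rad/s); the robot touches nothing.
It fails at once if the green case is shifted by more than 25 mm or tipped (distance of case from where it was at the start of the episode above 0.025 m or angle between case's own z axis and vertical above 0.3 rad).
It fails at once if the white jar is shifted by more than 25 mm or tipped (distance of jar from where it was at the start of the episode above 0.025 m or angle between jar's own z axis and vertical above 0.3 rad).
It fails at once if the aluminium prism is shifted by more than 25 mm or tipped (distance of prism from where it was at the start of the episode above 0.025 m or angle between prism's own z axis and vertical above 0.3 rad).
It fails at once if the bar is dropped (falls free at more than 0.6 m/s) (linear speed of bar above 0.6 m/s and contact force between bar and the arm below 0.05 N and contact force between bar and the fingers below 0.05 N).
It also fails if it takes over 64 s, if anything falls off the work surface, if the arm or the gripper's body presses on something with over 40 N, if the wrist force passes 120 N, or if a joint passes its speed limit or range.

## Working session

There is one attempt and no reset: what is moved stays moved. The work goes in short steps, each a Python script; the robot and the scene stay as the last script left them, time stands still between calls to the robot, and variables do not carry over. Pictures are saved under pics/ and viewed, at most 10 in all, crops included, and the job is handed in when it is done.

```bash
mkdir -p pics; ls
python3 - <<'E'
from cell import *
import cv2, numpy as np
for c in("scene","top"):
    p,d=camera(c); cv2.imwrite(f"pics/{c}0.png",p[:,:,::-1]); np.save(f"pics/{c}0.npy",d)
    k=calibration(c); print(c,np.round(k["mtx"],1).tolist(),k["k1"],np.round(k["extrinsics"],4).tolist())
    for t in("bar","bar_eye","bar_end","station","post_base","stage_face","case","jar","prism"):
        print(t,[(np.round(m["location"],4).tolist(),round(m["p"],2)) for m in mark_of(c,t)[:2]])
print(get_clock())
E
```

```text
cell.py
pics
scene [[552.2, 0.0, 320.4], [0.0, 552.2, 238.6], [0.0, 0.0, 1.0]] -0.04783388088710617 [[0.3601, 0.9329, -0.0086, -0.1984], [0.7087, -0.2795, -0.6478, -0.3159], [-0.6067, 0.2272, -0.7618, 1.4522], [0.0, 0.0, 0.0, 1.0]]
bar []
bar_eye [([0.3742, 0.3422, 0.0019], 0.63)]
bar_end [([0.5079, 0.2945, -0.0009], 0.58)]
station [([0.6385, -0.0022, -0.0002], 0.77)]
post_base [([0.6383, -0.095, 0.0113], 0.76), ([0.6478, 0.0067, 0.0116], 0.44)]
stage_face [([0.6502, 0.0078, 0.01], 0.94)]
case [([0.4298, -0.3444, 0.0027], 0.63)]
jar [([0.6414, 0.091, 0.0115], 0.91)]
prism [([0.6568, 0.2496, -0.0016], 0.96)]
top [[550.2, 0.0, 311.3], [0.0, 550.2, 244.2], [0.0, 0.0, 1.0]] -0.1744569243534384 [[0.018, -0.9998, -0.0093, 0.0129], [-0.9835, -0.0161, -0.1802, 0.5275], [0.18, 0.0124, -0.9836, 1.0196], [0.0, 0.0, 0.0, 1.0]]
bar [([0.4296, 0.3289, -0.0019], 0.83), ([0.6427, 0.0034, 0.0116], 0.4)]
bar_eye [([0.3773, 0.3488, 0.0005], 0.88)]
bar_end [([0.5102, 0.2991, 0.001], 0.55)]
station [([0.638, -0.0078, -0.0004], 0.62)]
post_base [([0.4317, 0.3266, -0.0016], 0.7), ([0.6339, -0.0931, 0.0135], 0.65)]
stage_face [([0.644, 0.0055, 0.0168], 0.88)]
case [([0.4312, -0.3449, 0.0], 0.9)]
jar [([0.6486, 0.0958, 0.0111], 0.84), ([0.6586, 0.2512, 0.008], 0.33)]
prism [([0.6561, 0.2488, 0.0029], 0.6)]
1.0
```

View pics/scene0.png

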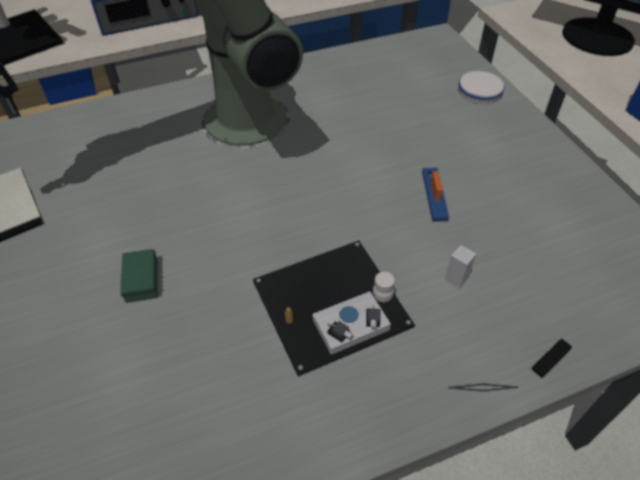

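View pics/top0.png

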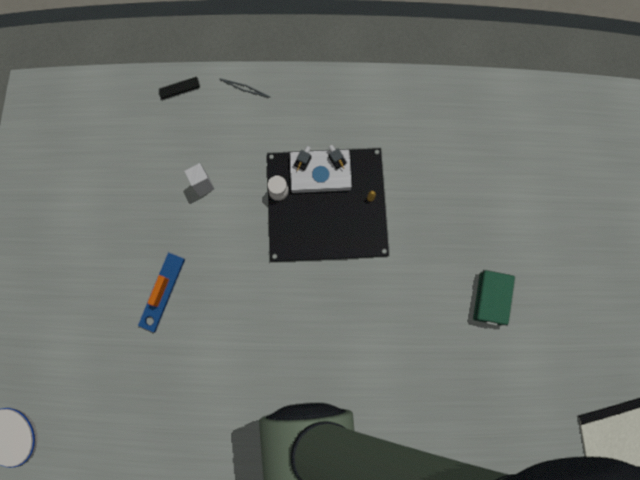

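The scene picture shows the bar at about (436,195), the post at (289,315), the stage at (350,325) and the jar at (384,287). In the top picture the bar's grip is at (157,291), its eye at (150,321) and its free end at (174,256). The post there is at (371,196), the jar at (277,187), the case at (494,297) and the prism at (196,177). Next I'll fit silhouettes in both views.

```bash
cat > h.py <<'E'
import cv2, numpy as np
from cell import *
from scipy.optimize import minimize
from scipy.spatial.transform import Rotation as Ro
S=4
def box(x0,x1,y0,y1,z0,z1): return np.array([[x,y,z] for x in(x0,x1) for y in(y0,y1) for z in(z0,z1)],float)/1e3
def cyl(r0,r1,z0,z1):
    a=np.linspace(0,2*np.pi,24,endpoint=False)
    return np.vstack([np.c_[r*np.cos(a),r*np.sin(a),0*a+z] for r,z in((r0,z0),(r1,z1))])/1e3
BLUE=[box(-80,80,-18,18,0,14)]; GRIP=[box(-30,30,-7,7,14,49)]
PLATE=[box(-130,100,-120,120,0,12)]; POST=[cyl(7,7,12,40),cyl(7,2.5,40,52)]; STAGE=[box(10,90,-50,70,12,34)]
def proj(c,P):
    k=calibration(c); E=k["extrinsics"]
    return cv2.projectPoints(np.asarray(P,float).reshape(-1,3),cv2.Rodrigues(E[:3,:3])[0],E[:3,3],k["mtx"],np.array([k["k1"],0,0,0.]))[0].reshape(-1,2)
def hsv(p): return cv2.cvtColor(p,cv2.COLOR_RGB2HSV).astype(int)
def near(m,uv,r=70):
    o=np.zeros(m.shape,np.uint8); u,v=np.round(uv).astype(int); s=(slice(max(v-r,0),v+r),slice(max(u-r,0),u+r)); o[s]=m[s]; return o
def render(c,shapes,q,z):
    o=np.zeros((480*S,640*S),np.uint8); R=Ro.from_euler("z",q[2]).as_matrix()
    for s in shapes:
        uv=(proj(c,s@R.T+[q[0],q[1],z])+.5)*S-.5
        cv2.fillConvexPoly(o,np.round(cv2.convexHull(uv.astype(np.float32))*16).astype(np.int32),1,shift=4)
    return o
def fit(masks,shapes,q0,z=0,yaw=True):
    M={c:cv2.resize(m.astype(np.float32),None,fx=S,fy=S,interpolation=cv2.INTER_LINEAR)>.5 for c,m in masks.items()}
    sc=np.array([.004,.004,.05])[:3 if yaw else 2]
    full=lambda p:np.r_[np.array(q0[:len(sc)])+p*sc,q0[len(sc):]]
    def cost(p):
        t=0
        for c,m in M.items():
            r=render(c,shapes,full(p),z)>0; t+=1-(r&m).sum()/(r|m).sum()
        return t
    n=len(sc); s=minimize(cost,np.zeros(n),method="Nelder-Mead",options=dict(initial_simplex=np.vstack([np.zeros(n),np.eye(n)]),xatol=.01,fatol=1e-4))
    return full(s.x),s.fun
E
cat > m.py <<'E'
from h import *
I={c:camera(c)[0] for c in("scene","top")}; H={c:hsv(I[c]) for c in I}
def run(name,mf,shapes,q0,z=0,yaw=True,r=70):
    ms={c:near(mf(H[c]),proj(c,[q0[0],q0[1],.02])[0],r) for c in I}
    if name=="plate": ms={c:cv2.fillConvexPoly(np.zeros_like(m),cv2.convexHull(cv2.findNonZero(cv2.morphologyEx(m,cv2.MORPH_OPEN,np.ones((5,5)))) ),1) for c,m in ms.items()}
    for k in (["scene","top"],["scene"],["top"]):
        q,f=fit({c:ms[c] for c in k},shapes,q0,z,yaw); print(name,k,np.round(q,4),round(f,3),[int(ms[c].sum()) for c in k])
    vis={c:(np.where(ms[c][...,None]>0,255,I[c])).astype(np.uint8) for c in I}
    return vis
blue=lambda h:(abs(h[...,0]-108)<14)&(h[...,1]>120)&(h[...,2]>35)
org=lambda h:(h[...,0]<16)&(h[...,1]>150)&(h[...,2]>60)
brass=lambda h:(h[...,0]>8)&(h[...,0]<32)&(h[...,1]>90)&(h[...,2]>40)
black=lambda h:(h[...,2]<50)
for c in I:
    for n,P in(("bar",(.43,.328,.02)),("post",(.636,-.094,.045)),("plate",(.56,0,.012)),("table",(.45,0,0))):
        u,v=proj(c,P)[0].round().astype(int); print(c,n,H[c][v,u])
run("barblue+grip",lambda h:blue(h)|org(h),BLUE+GRIP,[.437,.323,-.36])
run("grip",org,GRIP,[.437,.323,-.36])
run("post",brass,POST,[.636,-.094,0],yaw=False,r=20)
v=run("plate",black,PLATE,[.638,-.005,0.03],r=95)
cv2.imwrite("pics/v.png",np.vstack([v["scene"][220:400,220:460],v["top"][120:300,220:460]])[:,:,::-1])
E
python3 m.py
```

```text
scene bar [ 10 178 123]
scene post [ 19 133 100]
scene plate [105  16  31]
scene table [ 60   4 117]
top bar [ 14 219 164]
top post [ 21 168 120]
top plate [120  23  34]
top table [ 54  10 127]
barblue+grip ['scene', 'top'] [ 0.4315  0.3244 -0.3684] 0.568 [610, 1233]
barblue+grip ['scene'] [ 0.4286  0.3271 -0.3852] 0.355 [610]
barblue+grip ['top'] [ 0.4323  0.3244 -0.352 ] 0.209 [1233]
grip ['scene', 'top'] [ 0.4325  0.3245 -0.4498] 0.577 [165, 299]
grip ['scene'] [ 0.4283  0.3286 -0.476 ] 0.346 [165]
grip ['top'] [ 0.4322  0.3245 -0.3045] 0.213 [299]
post ['scene', 'top'] [ 0.6334 -0.0959  0.    ] 0.296 [119, 78]
post ['scene'] [ 0.6334 -0.0953  0.    ] 0.099 [119]
post ['top'] [ 0.6334 -0.0969  0.    ] 0.146 [78]
plate ['scene', 'top'] [ 0.6355 -0.0048  0.064 ] 0.083 [12301, 12554]
plate ['scene'] [ 0.6356 -0.0049  0.0607] 0.05 [12301]
plate ['top'] [ 0.635  -0.0051  0.0626] 0.032 [12554]
```

Run:
```python
import cv2,numpy as np
a=cv2.imread("pics/scene0.png")[155:230,395:475]; b=cv2.imread("pics/top0.png")[245:340,120:200]
f=lambda x:cv2.resize(x,(400,480),interpolation=cv2.INTER_NEAREST)
cv2.imwrite("pics/z1.png",np.hstack([f(a),f(b)]))
for n,i,pts in(("s",cv2.imread("pics/scene0.png"),[(428,175),(440,210),(444,217),(432,195),(437,186)]),("t",cv2.imread("pics/top0.png"),[(174,262),(168,300),(150,321),(144,315),(157,291),(151,290)])):
    h=cv2.cvtColor(i,cv2.COLOR_BGR2HSV)
    print(n,[h[v,u].tolist() for u,v in pts])
```

```text
s [[108, 129, 95], [108, 151, 103], [108, 147, 85], [112, 108, 92], [10, 183, 152]]
t [[106, 182, 116], [97, 36, 92], [54, 10, 130], [106, 181, 114], [14, 213, 169], [14, 42, 128]]
```

View pics/z1.png

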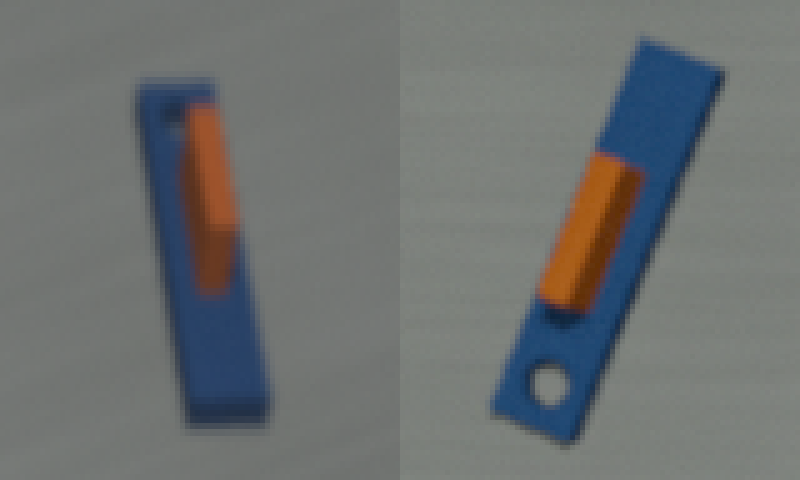

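The crop shows the bar's eye at top pixel (150,321) and the grip upright. My saturation threshold was too strict, so I'll redo the fit.

```bash
cat >> h.py <<'E'
def fill(m):
    cs=cv2.findContours(m,cv2.RETR_EXTERNAL,cv2.CHAIN_APPROX_NONE)[0]
    return cv2.drawContours(np.zeros_like(m),[max(cs,key=cv2.contourArea)],-1,1,-1)
blue=lambda h:(abs(h[...,0]-108)<20)&(h[...,1]>75)
org=lambda h:((h[...,0]<22)|(h[...,0]>165))&(h[...,1]>95)
E
cat > m2.py <<'E'
from h import *
I={c:camera(c)[0] for c in("scene","top")}; H={c:hsv(I[c]) for c in I}
for n,mf,sh in(("bar",lambda h:blue(h)|org(h),BLUE+GRIP),("grip",org,GRIP)):
    ms={c:fill(near(mf(H[c]),proj(c,[.432,.325,.02])[0],60)) for c in I}
    for k in (["scene","top"],["scene"],["top"]):
        q,f=fit({c:ms[c] for c in k},sh,[.432,.325,-.36]); print(n,k,np.round(q,4),round(f,3))
# IK checks
st=np.array([.6355,-.0048,.063]); post=np.array([.6334,-.096])
def down(yaw): # tool x along bar x (flip: rotate pi about x)
    return (Ro.from_euler("z",yaw)*Ro.from_euler("x",np.pi)).as_quat()[[3,0,1,2]]
by=-.36
for th in(.45,.6,.8):
  for half in(0,np.pi):
    y2=st[2]+np.pi/2+th; o=post+.062*np.array([np.cos(y2),np.sin(y2)])
    a=solve_ik([.432,.325,.031],down(by+half)); b=solve_ik([*o,.043],down(y2+half)); 
    print(th,half,None if a is None else np.round(a,2),None if b is None else np.round(b,2))
for half in (0,np.pi/2,np.pi,-np.pi/2): print(solve_ik([.55,.03,.05],down(st[2]+half)))
E
python3 m2.py
```

```text
bar ['scene', 'top'] [ 0.4323  0.3244 -0.3515] 0.487
bar ['scene'] [ 0.4319  0.3259 -0.3693] 0.409
bar ['top'] [ 0.4321  0.3243 -0.3483] 0.07
grip ['scene', 'top'] [ 0.4322  0.325  -0.3958] 0.333
grip ['scene'] [ 0.4314  0.3265 -0.4115] 0.185
grip ['top'] [ 0.432   0.3241 -0.3792] 0.126
0.45 0 [ 0.51  0.54 -0.47  0.56  0.   -2.27] [-0.19  0.62 -0.28  0.67  0.    0.87]
0.45 3.141592653589793 [ 0.51  0.54 -0.47  0.56  0.    0.87] [-0.19  0.62 -0.28  0.67  0.   -2.28]
0.6 0 [ 0.51  0.54 -0.47  0.56  0.   -2.27] [-0.2   0.61 -0.3   0.66  0.    0.71]
0.6 3.141592653589793 [ 0.51  0.54 -0.47  0.56  0.    0.87] [-0.2   0.61 -0.3   0.66  0.   -2.44]
0.8 0 [ 0.51  0.54 -0.47  0.56  0.   -2.27] [-0.22  0.59 -0.33  0.65  0.    0.49]
0.8 3.141592653589793 [ 0.51  0.54 -0.47  0.56  0.    0.87] [-0.22  0.59 -0.33  0.65  0.   -2.65]
[-0.07952894  0.5301641  -0.42812948  0.61250274  0.          2.99906371]
[-0.07952894  0.5301641  -0.42812948  0.61250274  0.          1.42826739]
[-0.07952894  0.5301641  -0.42812948  0.61250274  0.         -0.14252894]
[-0.07952894  0.5301641  -0.42812948  0.61250274  0.         -1.71332527]
```

```bash
cat >> h.py <<'E'
def down(yaw): return (Ro.from_euler("z",yaw)*Ro.from_euler("x",np.pi)).as_quat()[[3,0,1,2]]
E
python3 - <<'E'
from h import *
q=down(-.352+np.pi); b=[.4321,.3243]
set_gripper(.6,grasp_force=60)
move_pose([*b,.12],q)
print(move_linear([*b,.032],speed=.08,until_force=8), get_position(), get_ft_force())
set_gripper(0.0,grasp_force=60)
print(get_gripper_width(),get_finger_force(),get_ft_force())
move_linear([*b,.17],speed=.1)
print(get_gripper_width(),get_finger_force(),get_ft_force(),get_position())
yw=.063+np.pi/2+.6; o=np.array([.6334,-.096])+.062*np.array([np.cos(yw),np.sin(yw)])
move_pose([*o,.17],down(yw+np.pi)); wait(.3)
print(get_position(),get_ft_force(),get_clock())
I={c:camera(c)[0] for c in("scene","top")}
for c in I: 
    cv2.imwrite(f"pics/{c}1.png",I[c][:,:,::-1])
    print([(np.round(m["location"],4).tolist(),round(m["p"],2)) for m in mark_of(c,"bar_eye")[:2]])
    print(c,proj(c,[[*o,.138],[.6334,-.096,.138],[.6334,-.096,.052]]).round().tolist())
cv2.imwrite("pics/h1.png",np.hstack([cv2.resize(I[c][:,:,::-1][v-70:v+70,u-70:u+70],(400,400)) for c in I for u,v in [proj(c,[*o,.1])[0].round().astype(int)]]))
E
```

```text
False [0.43251362 0.32455785 0.03249937] [ 0.43304508  0.58764588 -0.66106986]
0.15498372904929308 59.18942928314209 [-0.13250805  0.85147063  3.75385836]
0.14853657014632143 58.56670796871185 [-1.15896978  0.68629946 -1.38164034] [0.43168196 0.32407813 0.16931998]
[ 0.59524263 -0.04696439  0.17004514] [ 0.51647654 -0.34980782 -1.81623769] 11.1333
[([0.6292, -0.0965, 0.1357], 0.56), ([0.6488, 0.0074, 0.0096], 0.4)]
scene [[304.0, 255.0], [285.0, 280.0], [287.0, 308.0]]
[]
top [[350.0, 199.0], [377.0, 179.0], [372.0, 192.0]]
```

View pics/h1.png

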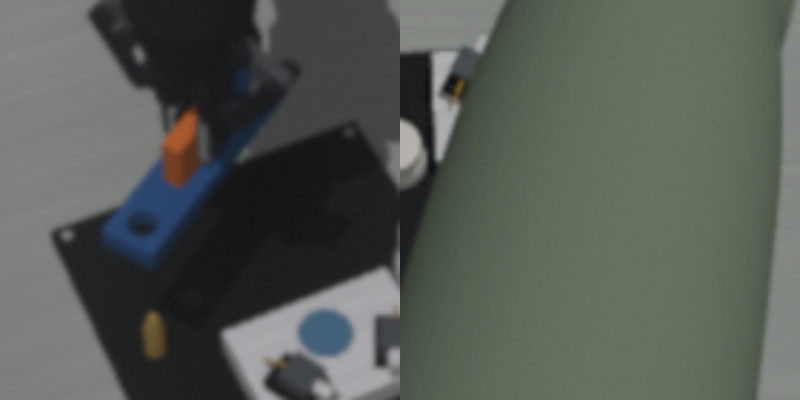

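The scene view shows the bar held level, its eye at crop (143,222), above and short of the post. The arm hides the top view. I'll lower it to just above the tip and measure the eye in the scene camera.

Run:
```python
from h import *
p=np.array(get_position()); yw=.063+np.pi/2+.6; d=np.array([np.cos(yw),np.sin(yw)])
o=np.array([.6334,-.096])+.062*d
print(move_linear([*o,.094],speed=.08,until_force=10),get_position(),get_ft_force()); wait(.3)
I=camera("scene")[0]; cv2.imwrite("pics/s2.png",I[:,:,::-1]); P=get_position(); zb=P[2]-.032
print([(np.round(m["location"],4).tolist(),round(m["p"],2)) for m in mark_of("scene","bar_eye")[:2]])
e=P[:2]-.062*d; a=np.linspace(0,2*np.pi,40)
ring=np.c_[e[0]+.009*np.cos(a),e[1]+.009*np.sin(a),0*a+zb+.014]
# blue silhouette fit, only free params x,y,yaw, with visible mask of eye-end third
u,v=proj("scene",[*e,zb+.014])[0].round().astype(int); print(u,v,P)
w=40; c=cv2.resize(I[v-w:v+w,u-w:u+w,::-1],None,fx=7,fy=7,interpolation=cv2.INTER_CUBIC).copy()
t=lambda q:np.round(((proj("scene",q)-[u-w,v-w])+.5)*7-.5).astype(np.int32)
cv2.polylines(c,[t(ring)],True,(255,255,255),1)
R=Ro.from_euler("z",yw).as_matrix()
top=np.array([[-80,-18,14],[80,-18,14],[80,18,14],[-80,18,14]])/1e3@R.T+[P[0],P[1],zb]
cv2.polylines(c,[t(top)],True,(0,255,255),1)
pr=np.array([[.6334+.007*np.cos(x),-.096+.007*np.sin(x),.040] for x in a]); cv2.polylines(c,[t(pr)],True,(0,255,0),1)
cv2.imwrite("pics/h2.png",c)
```

```text
False [ 0.59575732 -0.04723878  0.09458017] [ 0.32511108  0.23368928 -1.38086421]
[([0.6281, -0.0979, 0.0636], 0.73)]
287 300 [ 0.595409   -0.04717053  0.09427513]
```

View pics/h2.png

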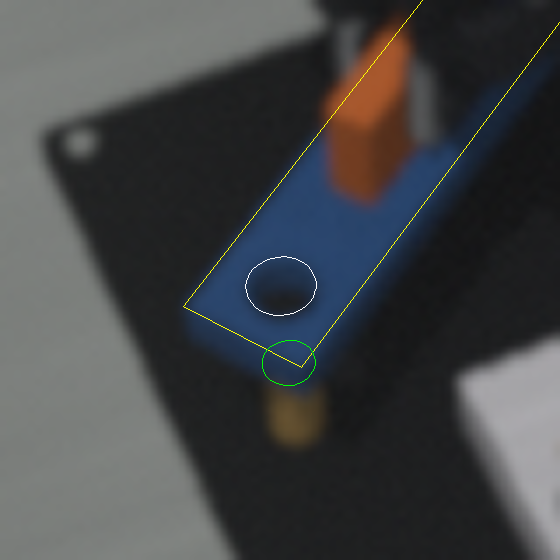

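The overlay matches: the predicted eye ring at crop (281,286) lies on the dark hole, and the brass post sits where it was projected. I'll lower it with a force guard, with a small search if it jams.

Run:
```python
from h import *
yw=.063+np.pi/2+.6; d=np.array([np.cos(yw),np.sin(yw)])
o=np.array([.6334,-.096])+.062*d
hit=move_linear([*o,.046],speed=.03,until_force=6)
print(hit,np.mean([get_position() for _ in range(5)],0),get_ft_force(),get_moment(),get_clock())
```

```text
False [ 0.59539941 -0.0471606   0.04621219] [-0.21579136  0.7113244  -1.61064082] [-0.01385173  0.01933729  0.00932035] 14.5833
```

Run:
```python
from h import *
yw=.063+np.pi/2+.6; d=np.array([np.cos(yw),np.sin(yw)])
o=np.array([.6334,-.096])+.062*d
hit=move_linear([*o,.040],speed=.01,until_force=5)
P=np.mean([get_position() for _ in range(5)],0); print(hit,P,get_ft_force(),get_clock())
I=camera("scene")[0]
u,v=proj("scene",[.6334,-.096,.03])[0].round().astype(int); w=40
cv2.imwrite("pics/h3.png",cv2.resize(I[v-w:v+w,u-w:u+w,::-1],None,fx=7,fy=7,interpolation=cv2.INTER_CUBIC))
```

```text
True [ 0.59541579 -0.0472064   0.04441651] [-1.48762945  0.0083223   5.55742781] 14.925
```

View pics/h3.png

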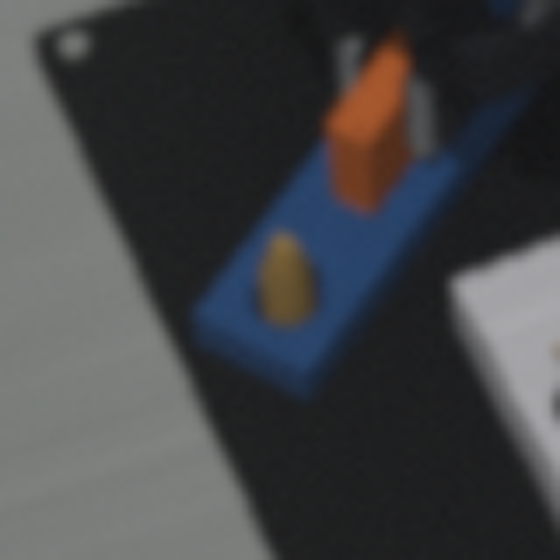

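The picture shows the post standing up through the eye at crop (287,290) with the bar flat on the plate. I'll release it, verify, then push.

```bash
cat > m3.py <<'E'
from h import *
ms={}
for c in("scene","top"):
    I=camera(c)[0]; cv2.imwrite(f"pics/{c}_last.png",I[:,:,::-1]); ms[c]=fill(near((blue(hsv(I))|org(hsv(I))),proj(c,[.6,-.045,.02])[0],50))
def bar(th):
    yw=.063+np.pi/2+th; o=np.array([.6334,-.096])+.062*np.array([np.cos(yw),np.sin(yw)])
    return [*o,yw]
def report(th):
    for k in (["scene"],["top"]):
        q,f=fit({c:ms[c] for c in k},BLUE+GRIP,bar(th),z=.012); e=q[:2]-.062*np.array([np.cos(q[2]),np.sin(q[2])])
        print(k,"bar",np.round(q,4),"theta",round(q[2]-.063-np.pi/2,3),"eye",np.round(e,4),round(f,3))
E
python3 - <<'E'
from h import *
set_gripper(.5); wait(.2)
p=get_position(); move_linear([.5954,-.0472,.15],speed=.1); print(get_ft_force())
set_gripper(0)
yw=.063+np.pi/2+.6; d=np.array([np.cos(yw),np.sin(yw)]); n=np.array([-d[1],d[0]])
s=np.array([.6334,-.096])+.12*d+.0475*n; print(s)
move_pose([*s,.15],down(yw+np.pi)); print(get_joint_positions(),get_clock())
from m3 import *
report(.6)
E
```

```text
[-0.38780068  0.12498483  0.55282591]
[ 0.52210482 -0.03065757]
[-1.99607089e-01  3.57746989e-01 -4.01059644e-01  8.11668970e-01
 -1.21878092e-05 -2.43363168e+00] 17.6667
['scene'] bar [ 0.5948 -0.0467  2.2267] theta 0.593 eye [ 0.6326 -0.0958] 0.081
['top'] bar [ 0.5952 -0.0471  2.2338] theta 0.6 eye [ 0.6334 -0.096 ] 1.0
```

Run:
```python
from h import *
post=np.array([.6334,-.096]); Y=.063+np.pi/2
def tgt(th,off):
    yw=Y+th; d=np.array([np.cos(yw),np.sin(yw)]); n=np.array([-d[1],d[0]])
    return [*(post+.12*d+off*n),.028], down(yw+np.pi)
p,r=tgt(.6,.0475)
print("down",move_linear(p,speed=.1,until_force=10),get_position())
for th in(.5,.4,.3,.2,.1):
    p,r=tgt(th,.034); h=move_linear(p,speed=.06,rotation=r,until_force=18)
    print(th,h,np.round(get_ft_force(),1))
    if h: break
if not h:
    p,r=tgt(.0,.034); e=tgt(0,.020)[0]
    print("align",move_linear(p,speed=.04,rotation=r,until_force=15),np.round(get_ft_force(),1))
    print("push",move_linear(e,speed=.02,until_force=12),np.round(get_ft_force(),1),get_position())
    x=np.array(get_position())-p; print(x)
print(get_clock())
```

```text
down False [ 0.52265985 -0.03077222  0.02857285]
0.5 False [ 0.4 -0.2 -0.7]
0.4 False [-0.2  0.7 -0.4]
0.3 False [ 0.2 -0.2 -0. ]
0.2 False [-0.2 -0.5 -0.5]
0.1 False [ 0.2 -0.4 -0.3]
align False [-0.6  0.2 -0.6]
push True [-0.9 -0.3  1.4] [0.59592941 0.02176415 0.02719038]
[ 0.00401696  0.00014279 -0.00080962]
22.075
```

Run:
```python
from h import *
print(np.round(get_ft_force(),1),get_position())
I=camera("scene")[0]
u,v=proj("scene",[.62,-.02,.03])[0].round().astype(int)
cv2.imwrite("pics/h4.png",cv2.resize(I[v-50:v+50,u-60:u+60,::-1],None,fx=6,fy=6,interpolation=cv2.INTER_CUBIC))
```

```text
[-0.9 -0.3  1.4] [0.59592941 0.02176415 0.02719038]
```

View pics/h4.png

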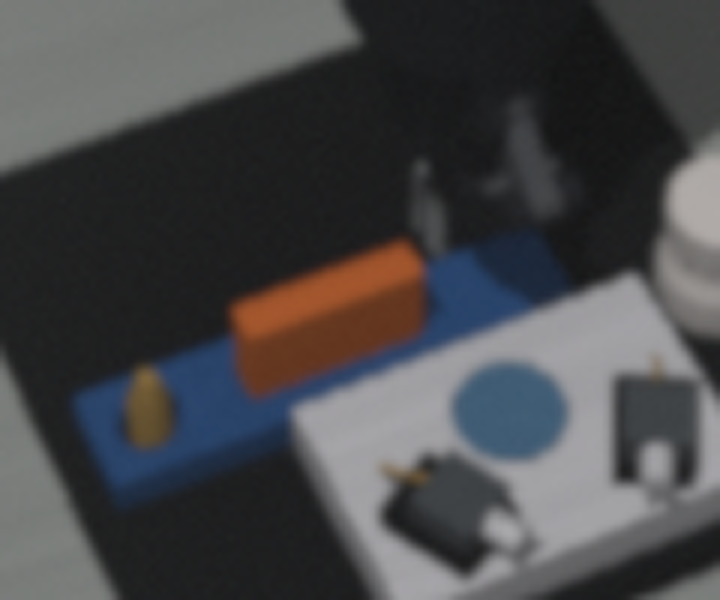

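The bar has swung to nearly flush: its edge runs along the stage front and the fingers are at crop (430,215)/(535,170). I'll press once more to confirm it is seated, retreat, then measure.

Run:
```python
from h import *
f=np.array([np.cos(.063),np.sin(.063)]); p=np.array(get_position())
print(move_linear([*(p[:2]+.010*f),.028],speed=.01,until_force=14),np.round(get_ft_force(),1))
P=np.mean([get_position() for _ in range(5)],0); print((P-p)[:2]@f)
q=P[:2]-.05*f
move_linear([*q,.028],speed=.06); move_linear([*q,.2],speed=.15)
goto_joints([-1.472,.326,-.193,1.052,0,1.437]); print(get_clock())
import m3
m3.report(0)
I=cv2.imread("pics/top_last.png"); cv2.imwrite("pics/h5.png",cv2.resize(I[140:270,255:400],None,fx=4.5,fy=4.5,interpolation=cv2.INTER_CUBIC))
```

```text
True [-1.5 -0.7  1.4]
-0.00038652593017328397
27.7
['scene'] bar [ 0.6255 -0.0353  1.738 ] theta 0.104 eye [ 0.6358 -0.0964] 0.226
['top'] bar [ 0.6275 -0.0348  1.6275] theta -0.006 eye [ 0.631  -0.0967] 0.079
```

View pics/h5.png

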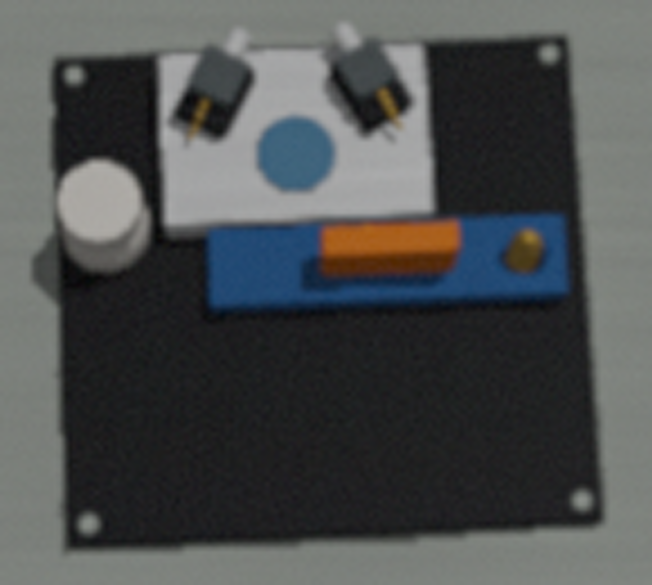

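The top view shows the bar flush along the stage front, from crop (210,230) to (565,215), with the post in the eye. The top-camera fit gives −0.006 rad, while the scene-camera fit (0.104 rad) is spoiled because the stage hides part of the bar. The second press met a hard stop without moving, and the jar, case and arm are clear, so I'm handing it in.

```bash
python3 -c "
from cell import *
print(get_clock(), close_job())"
```

```text
the job is handed in; nothing more can be done
27.8 None
```

I hung the bar on the post, released it at about 0.6 rad (34°), swung it flush against the stage face (−0.006 rad in the top camera), and handed the job in at 27.8 s; no verdict was returned.

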